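# Start the plate sealer with the two-button start box

## Task

Push the plate tray of the sealer fully home by its blue lip. Then press both green buttons of the yellow-topped start box together, one fingertip on each, hold them fully down for three seconds, and let both go. Use touch only: do not pick up or shift the start box, and leave the other things on the bench alone.

Things in the scene. Friction and masses are not known exactly. Their poses are not given: they have to be found in the camera images.
- sealer: White bench-top microplate sealer, fixed to the bench, 200 mm wide. Origin: on the bench, under the middle of the tray's front lip when the tray is fully in. Its x axis points level into the machine (the direction in which the tray is pushed home), y across it, z up. The low apron (top at 45 mm) runs from x = 10 mm to 110 mm; behind it stands the head, 195 mm tall, from x = 110 to 430 mm. In front of the lip (x below 0) nothing belongs to the machine.
- tray (a joint): How far the plate tray stands out, in m: 0 = fully home against its stop, 0.09 = fully out. It slides level with about 2.5 N of friction and stays where it is left; no latch or spring.
- tray_push (a point): Middle of the front face of the tray's blue upright lip, the face to push on; it moves with the tray, axes as sealer. The lip is 110 mm wide, 8 mm thick and reaches from 47 to 92 mm above the bench; this point is at 72 mm. A white microplate with purple wells is nested in the tray just behind the lip (top at 69 mm).
- start_box: Loose two-button start box standing on the bench: grey with a yellow top, 85 mm (its x) x 160 mm (its y) x 50 mm tall, about 0.85 kg. Origin: centre of its underside; z up.
- start_a_top (a point): Centre of the top of the green button on the start box's +y side. Round flat cap, 26 mm across, 64 mm above the bench when up, standing 14 mm proud of the yellow top. The two buttons are 60 mm apart centre to centre, along the box's y axis, level with each other.
- start_b_top (a point): Centre of the top of the other green button, on the box's -y side; the same size.
- start_a (a joint): Press depth of button a in m: 0 = up, 0.008 = fully down at its stop (the cap then still stands 6 mm proud). Sprung: about 1.5 N starts it and 5 N holds it fully down; it springs back when let go.
- start_b (a joint): Press depth of button b, the same as a.
- tip_box: Bystander, loose, to be left alone: closed pipette-tip box with blue foot and pale lid, 85 x 120 x 55 mm tall. Origin: centre of its underside.
- tube_rack: Bystander, loose, to be left alone: red tube rack, 90 x 200 x 52 mm, coloured caps stick up to 64 mm. Origin: centre of its underside.
- bottle_clear: Bystander, loose, to be left alone: clear round bottle with blue cap, 72 mm across, 140 mm tall. Origin: centre of its underside.
- bottle_amber: Bystander, loose, to be left alone: amber round bottle with blue cap, 72 mm across, 140 mm tall. Origin: centre of its underside.
- glove_box: Bystander, loose, to be left alone: purple glove carton, 120 x 230 x 75 mm tall. Origin: centre of its underside.
- sample_jar: Bystander, loose, to be left alone: small amber jar with white lid, 42 mm across, 55 mm tall. Origin: centre of its underside.
- timer: Bystander, loose, to be left alone: flat white lab timer, 65 x 65 x 20 mm. Origin: centre of its underside.
Things that resemble listed ones, but are neither listed nor needed, are in the scene too. What is meant by the start_box is not turquoise, and is the smaller of those in its own colour.

How it is judged:
By the outcome, as a careful person would: the job done as asked, in the order asked, and still so for the second after the job is handed in, with the robot touching nothing.
It also fails if it takes over 54 s, if anything falls off the work surface, if the arm or the gripper's body presses on something with over 40 N, if the wrist force passes 120 N, or if a joint passes its speed limit or range.

## Robot

A 7-joint arm with a two-finger parallel gripper is mounted at the origin on the work surface. World frame = base frame: x ahead of the robot, y to its left, z up, the work surface at z = 0. Lengths are in m, angles in rad, forces in N, time in s.
With the tool pointing down it reaches from about 0.425 to 0.95 m from the base axis. Payload 4.7 kg.
Tool frame: the origin (TCP) lies between the finger pads; the fingertips stand 25 mm ahead of it and the grasp point (between the pads) lies 6 mm ahead of it; x points along the fingers, z is the direction in which the jaws open and shut, and the axes are right-handed (so a half turn about x gives the same grasp; the last joint's range is limited). The gripper opens to 85 mm and grips with 20 to 120 N. Pads are 22 mm wide; open, the fingers measure 114 mm over their backs; the gripper's body (76 mm by 85 mm) begins 54 mm behind the grasp point. The pads swing forward as they close: fully open they stand 13 mm farther back than shut.
Start: joints at [-1.275, 0.469, -0.049, 1.532, 0.024, 1.141, -0.082], TCP at [0.215, 0.64, 0.256] pointing down, gripper open.
Joint ranges: [-2.59, 2.59], [-0.33, 1.99], [-1.39, 1.29], [0.1, 2.45], [-1.04, 4.18], [0.21, 1.99], [-2.66, 2.66]. Speed limits (rad/s): [2.57, 2.57, 3.14, 3.14, 3.14, 3.14, 3.14].

## Interface

Orientations are given as a 3x3 rotation matrix whose columns are the frame's x, y, z axes.
In Python, from rig import * gives the robot as it stands. Calls block until the motion is done:
- movep(position, orientation): joint-space move of the TCP to a pose.
- move_l(position, attitude=None, feed=0.15, until_force=None): straight line of the TCP; attitude=None keeps the orientation; feed is the mean speed in m/s. With until_force (N) it stops when the force on the tool has changed by that much, and returns True; else False.
- move_joints(angles): joint-space move.
- command_gripper(opening, newtons=None): finger opening in m; newtons is the grip in N (None keeps the last); returns when the fingers have stopped.
- sleep(seconds).
- inverse_kinematics(position, orientation): joint angles nearest the present ones, or None.
- sense(): the state.
- camera(name): name is "scene" or "top"; returns (picture, depth): 400x640x3 uint8, red, green, blue; 400x640 float32, m along the optical axis (not along the pixel's ray), 0 where there is no reading.
- camera_params(name): a dict with "K" (3x3 intrinsics, pixels), "position" and "rotation" of the camera in the world. Camera axes: x right, y down, z forward; pixel columns grow to the right and rows downward; lengths in m; the calibration is good to about 2 mm. A picture is of the moment at which its call begins. camera_params takes no time and is no camera call.
A pose or a line that the arm cannot do raises Unreachable and nothing moves.
- finish_job(): hands the job in, once; it reports no verdict.
The state is a dict: "time_s": time; "joint_pos": joint angles; "qd": joint speeds; "joint_efforts": joint torques, N m; "position": TCP position; "tcp_rot": TCP orientation; "wrist_force": force on the tool from outside, world axes, zero at the start; "ft_torque": the same for the moment, N m; "finger_gap": finger opening in m.
Only numpy, scipy, OpenCV 4.12 (cv2) and the standard library are available. Lean on these libraries where they do the work, as an engineer would, in place of code of your own. Each camera call takes 0.05 s, during which the arm holds its last target.

## Working session

There is one attempt and no reset: what is moved stays moved. The work goes in short steps, each a Python script; the robot and the scene stay as the last script left them, time stands still between calls to the robot, and variables do not carry over. Pictures are saved under pics/ and viewed, and the job is handed in when it is done.

```bash
mkdir -p pics; ls; python3 - <<'E'
from rig import *
import cv2,numpy as np
for n in("scene","top"):
    p,d=camera(n); cv2.imwrite(f"pics/{n}0.png",p[:,:,::-1]); np.savez(f"{n}0.npz",p=p,d=d)
    c=camera_params(n); print(n,c)
print(sense())
E
```

```text
pics
scene {'K': array([[409.44026692,   0.        , 317.15721   ],
       [  0.        , 409.44026692, 199.48895863],
       [  0.        ,   0.        ,   1.        ]]), 'position': array([ 1.22678457, -0.20107594,  0.83929524]), 'rotation': array([[ 0.1238629 ,  0.72634936, -0.67607291],
       [ 0.99219807, -0.10039053,  0.07392388],
       [-0.01417676, -0.67995466, -0.7331171 ]])}
top {'K': array([[454.5823899 ,   0.        , 312.97003232],
       [  0.        , 454.5823899 , 198.88676192],
       [  0.        ,   0.        ,   1.        ]]), 'position': array([ 0.37481022, -0.12829437,  1.42363892]), 'rotation': array([[-0.012835  , -0.99132804,  0.1307822 ],
       [-0.99980844,  0.0107905 , -0.01632956],
       [ 0.01477674, -0.13096674, -0.99127663]])}
{'time_s': 0.1, 'joint_pos': array([-1.27489185,  0.46937959, -0.04857701,  1.53355635,  0.02406643,
        1.14096371, -0.0822837 ]), 'qd': array([-8.61485481e-05, -7.58796958e-04, -4.81129312e-05, -4.94514256e-03,
       -9.16463153e-05,  1.53594293e-03, -9.23636208e-04]), 'joint_efforts': array([ 5.15196134e-04, -5.11515248e+01, -4.70612850e-02, -2.38389838e+01,
        1.07528607e-02,  4.35469905e-03, -2.69459343e-05]), 'position': array([0.21524699, 0.63927271, 0.25536123]), 'tcp_rot': array([[-5.16416084e-04, -9.47717901e-01,  3.19108935e-01],
       [-1.64398098e-03,  3.19109351e-01,  9.47716476e-01],
       [-9.99998515e-01, -3.51929897e-05, -1.72282341e-03]]), 'wrist_force': array([-0.22780838,  1.2038264 ,  1.37710362]), 'ft_torque': array([-0.00490759, -0.02203494,  0.01717992]), 'finger_gap': 0.08523334280041997}
```

View pics/scene0.png

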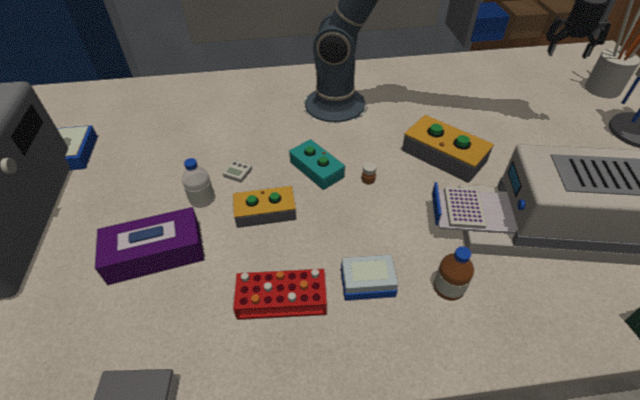

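View pics/top0.png

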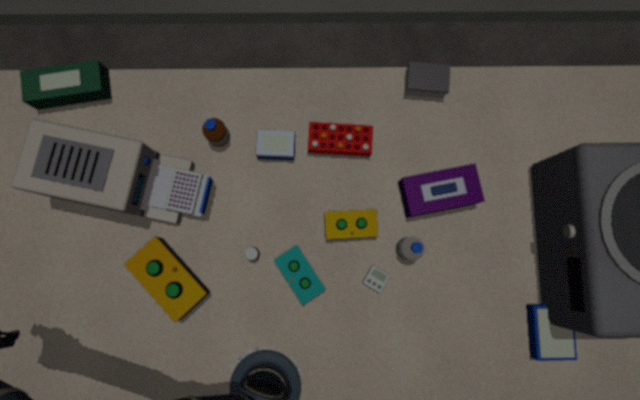

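The start box is the smaller yellow box, at top (351,224) and scene (264,205). The larger yellow box and the turquoise one are lookalikes. The tray's blue lip is at top (207,195) and scene (437,204), with the sealer to its left in the top view, towards +y. Next I'll measure these.

```bash
cat > h.py <<'E'
import cv2,numpy as np
from rig import *
def ray(n,u,v):
    c=camera_params(n);K=c["K"];d=c["rotation"]@np.array([(u-K[0,2])/K[0,0],(v-K[1,2])/K[1,1],1]);return np.array(c["position"]),d
def onz(n,u,v,z):
    o,d=ray(n,u,v);return o+d*(z-o[2])/d[2]
def tri(a,b):
    o1,d1=ray("scene",*a);o2,d2=ray("top",*b)
    s=np.linalg.lstsq(np.c_[d1,-d2],o2-o1,rcond=None)[0]
    p,q=o1+d1*s[0],o2+d2*s[1];return (p+q)/2,np.linalg.norm(p-q)
def pt(n,d,u,v):
    o,r=ray(n,u,v);return o+r*d[int(v),int(u)]
def blobs(p,lo,hi,box,mn=15):
    h=cv2.cvtColor(p,cv2.COLOR_RGB2HSV);m=cv2.inRange(h,lo,hi);k=np.zeros_like(m);x0,y0,x1,y1=box;k[y0:y1,x0:x1]=m[y0:y1,x0:x1]
    n,l,s,c=cv2.connectedComponentsWithStats(k);return [(s[i],c[i],l==i) for i in range(1,n) if s[i,4]>=mn]
E
python3 - <<'E'
from h import *
im={n:np.load(n+"0.npz") for n in("scene","top")}
B={"scene":(225,180,305,230),"top":(320,200,385,245)}
L={"scene":(425,175,445,235),"top":(190,165,222,225)}
for n in B:
    p,d=im[n]["p"],im[n]["d"]
    for s,c,m in blobs(p,(40,80,40),(85,255,255),B[n]):
        print(n,"green",s,c.round(1),onz(n,*c,.062).round(4),pt(n,d,*c).round(4))
    for s,c,m in blobs(p,(15,120,80),(35,255,255),B[n],100):
        cc=cv2.findContours(m.astype(np.uint8),0,2)[0][0]; r=cv2.minAreaRect(cc);bp=cv2.boxPoints(r)
        print(n,"yellow",s,[onz(n,*q,.05).round(3) for q in bp])
    for s,c,m in blobs(p,(100,120,30),(125,255,255),L[n]):
        print(n,"blue",s,c.round(1),pt(n,d,*c).round(4))
        ys,xs=np.where(m); P=np.array([pt(n,d,x,y) for x,y in zip(xs,ys)])
        print(P.min(0).round(3),P.max(0).round(3))
        T=P[(P[:,2]>.085)&(P[:,2]<.1)]
        if len(T): 
            r=cv2.minAreaRect(T[:,:2].astype(np.float32)*1000);print(len(T),r,cv2.boxPoints(r))
    x0,y0,x1,y1=L[n];cv2.imwrite(f"pics/crop_{n}.png",cv2.resize(p[y0-15:y1+15,x0-15:x1+60,::-1],None,fx=6,fy=6,interpolation=0))
E
```

```text
scene green [270 192  10  10  73] [274.4 196.6] [ 0.4844 -0.2321  0.062 ] [ 0.4848 -0.2321  0.0624]
scene green [247 195  10  10  76] [251.5 199.6] [ 0.487  -0.2917  0.062 ] [ 0.4882 -0.2916  0.0632]
scene yellow [ 233  186   62   31 1244] [array([ 0.445, -0.347,  0.05 ]), array([ 0.436, -0.184,  0.05 ]), array([ 0.525, -0.183,  0.05 ]), array([ 0.531, -0.338,  0.05 ])]
scene blue [433 183   8  42 187] [436.3 203.3] [0.5815 0.1675 0.0816]
[0.522 0.158 0.053] [0.624 0.184 0.096]
88 ((572.6618041992188, 171.06980895996094), (5.6226420402526855, 102.85807800292969), 77.37640380859375) [[521.8616  179.56601]
 [622.2333  157.08688]
 [623.46204 162.57361]
 [523.09033 185.05273]]
top green [357 219   9   9  66] [361.1 222.8] [ 0.4802 -0.2943  0.062 ] [ 0.4801 -0.2941  0.0642]
top green [337 220   9   9  65] [341.2 223.9] [ 0.4778 -0.2345  0.062 ] [ 0.4776 -0.2343  0.0643]
top yellow [ 324  209   54   31 1267] [array([ 0.518, -0.183,  0.05 ]), array([ 0.525, -0.343,  0.05 ]), array([ 0.44 , -0.345,  0.05 ]), array([ 0.433, -0.186,  0.05 ])]
top blue [200 178  11  35 145] [205.5 195.3] [0.5651 0.1671 0.089 ]
[0.518 0.157 0.048] [0.616 0.182 0.099]
65 ((567.6251220703125, 169.97128295898438), (6.260711669921875, 100.01187133789062), 77.4376449584961) [[518.1355  177.79225]
 [615.75305 156.03947]
 [617.11475 162.15031]
 [519.4972  183.90309]]
```

```bash
python3 -c "
import cv2
for n in('scene','top'):print(cv2.imread(f'pics/crop_{n}.png').shape)"
```

```text
(540, 570, 3)
(540, 642, 3)
```

```bash
cat >> h.py <<'E'
n=np.array([.2190,.9757,0]); lip=np.array([.9757,-.2190,0])
def att(z): x=np.array([0,0,-1.]);z=np.append(z[:2],0.);z/=np.linalg.norm(z);return np.c_[x,np.cross(z,x),z]
C=np.array([.5698,.1703,.09]); F=C-.0035*n   # lip top centre, front face
BC=np.array([.4815,-.263,0]); BY=np.array([-.042,.999,0])
E
python3 - <<'E'
from h import *
s=sense();print(s['joint_pos'])
for nm,p,z in[("pre",F-.06*n,lip),("pre-",F-.06*n,-lip),("end",F+.08*n,lip),("end-",F+.08*n,-lip),("box",BC,BY),("box-",BC,-BY)]:
    p=p.copy();p[2]=.085;q=inverse_kinematics(p,att(z));print(nm,p.round(3),None if q is None else np.round(q,2))
print(onz("top",214,130,.13),onz("top",251,254,.055))
E
```

```text
[-1.27489185  0.46937959 -0.04857701  1.53355635  0.02406643  1.14096371
 -0.0822837 ]
pre [0.556 0.108 0.085] [-0.6   0.53  0.45  1.97 -0.34  0.72 -0.17]
pre- [0.556 0.108 0.085] [-0.14  0.51 -0.17  1.94  0.13  0.71  2.54]
end [0.587 0.245 0.085] [-0.74  0.62  0.39  1.8  -0.32  0.79 -0.41]
end- [0.587 0.245 0.085] [-0.28  0.6  -0.25  1.77  0.2   0.8   2.29]
box [ 0.482 -0.263  0.085] [-0.09  0.56  0.68  2.02 -0.52  0.74  2.53]
box- [ 0.482 -0.263  0.085] [-0.11  0.58  0.72  2.02 -0.56  0.75 -0.58]
[0.75149629 0.1367785  0.13      ] [0.39155122 0.03617995 0.055     ]
```

View pics/crop_top.png

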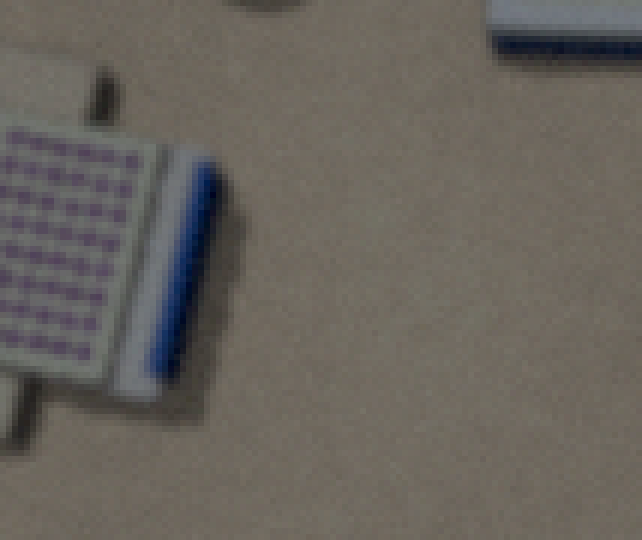

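The crop shows the blue lip running from crop (210,165) to (160,375). Nothing is in front of it, and the apron's front edge is roughly 50 mm behind. Now the push.

```bash
python3 - <<'E'
from h import *
A=att(lip)
command_gripper(0.0,40)
movep([.34,.36,.30],A)
p=F-.06*n
movep([p[0],p[1],.2],A)
move_l([p[0],p[1],.085],A,feed=.12)
s=sense();print(s['time_s'],s['position'],s['wrist_force'],s['finger_gap'])
e=p+.16*n
r=move_l([e[0],e[1],.085],A,feed=.05,until_force=14)
s=sense();P=s['position'];print(r,s['time_s'],P,s['wrist_force'],"face travel",(P-F)[:2]@n[:2]+.011)
E
```

```text
4.4667 [0.55652065 0.10838161 0.08570291] [-0.20939456  0.24807885  0.50498991] -0.00015472529353099398
True 6.6083 [0.58158562 0.22349625 0.08447773] [-1.46461041  0.11687461 -1.21031638] face travel 0.06898446222797068
```

```bash
python3 - <<'E'
from h import *
s=sense();P=s['position'];print(P,s['wrist_force'])
e=P+.05*n;e[2]=.085
r=move_l(e,None,feed=.04,until_force=20)
s=sense();P=s['position'];print(r,s['time_s'],P,s['wrist_force'],"travel",(P-F)[:2]@n[:2]+.011)
for k in("scene","top"):
    p,d=camera(k);cv2.imwrite(f"pics/{k}1.png",p[:,:,::-1])
print(sense()['wrist_force'])
E
```

```text
[0.58158562 0.22349625 0.08447773] [-1.46461041  0.11687461 -1.21031638]
True 7.1083 [0.58097969 0.22346913 0.08360299] [0.08264807 0.63643776 0.15840981] travel 0.06882529882259718
[-0.3188368  -0.1840068   0.11467597]
```

View pics/scene1.png

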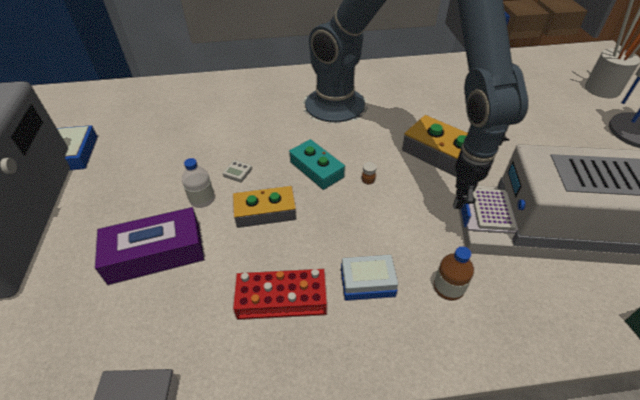

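The second push stopped at the same place (69 mm of travel), so this is a hard stop. In the scene view the lip at (467,213) now sits against the apron's front edge. I'll back off, check that, and move over the start box.

```bash
python3 - <<'E'
from h import *
P=sense()['position']
e=P-.07*n
move_l([e[0],e[1],.09],None,feed=.15)
move_l([e[0],e[1],.2],None,feed=.2)
A=att(-BY)
movep([BC[0],BC[1],.2],A)
command_gripper(0.046)
s=sense();print(s['time_s'],s['position'],s['finger_gap'],s['tcp_rot'].round(3))
for k in("scene","top"):
    p,d=camera(k);cv2.imwrite(f"pics/{k}2.png",p[:,:,::-1]);np.savez(f"{k}2.npz",p=p,d=d)
p=cv2.imread("pics/scene2.png");cv2.imwrite("pics/c2.png",np.hstack([cv2.resize(p[130:270,410:530],None,fx=3,fy=3),cv2.resize(p[110:250,200:330],None,fx=3,fy=3)]))
for k,b in(("scene",(440,170,480,240)),("top",(140,150,222,225))):
    z=np.load(k+"2.npz");ps=[]
    for s,c,m in blobs(z['p'],(100,120,30),(125,255,255),b):
        ys,xs=np.where(m);ps=np.array([pt(k,z['d'],x,y) for x,y in zip(xs,ys)]);T=ps[(ps[:,2]>.085)&(ps[:,2]<.1)]
        if len(T)>4:
            r=cv2.minAreaRect(T[:,:2].astype(np.float32)*1000);print(k,c.round(1),r,"moved",((np.array(r[0])/1000-C[:2])@n[:2]))
E
```

```text
10.6 [ 0.48156253 -0.26292074  0.20001679] 0.04571332708520495 [[ 0.     0.999  0.042]
 [-0.     0.042 -0.999]
 [-1.     0.     0.   ]]
scene [464.1 205. ] ((585.9727172851562, 238.81796264648438), (5.949974060058594, 107.05974578857422), 77.27774047851562) moved 0.07039480123962402
top [183.3 190.2] ((583.048583984375, 237.03094482421875), (6.782393455505371, 101.31428527832031), 76.7295913696289) moved 0.06801082275756835
```

View pics/c2.png

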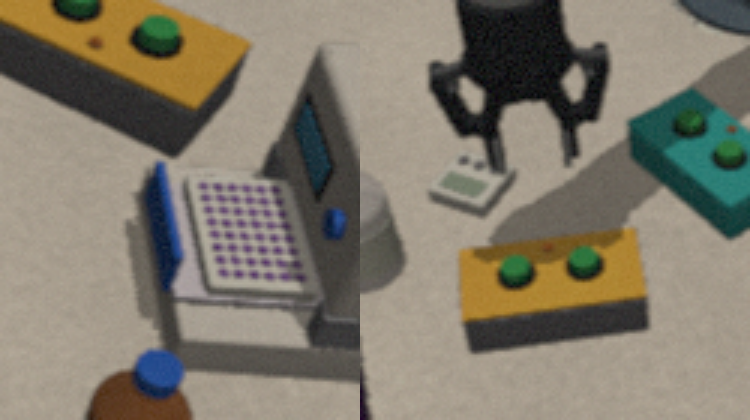

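View pics/top2.png

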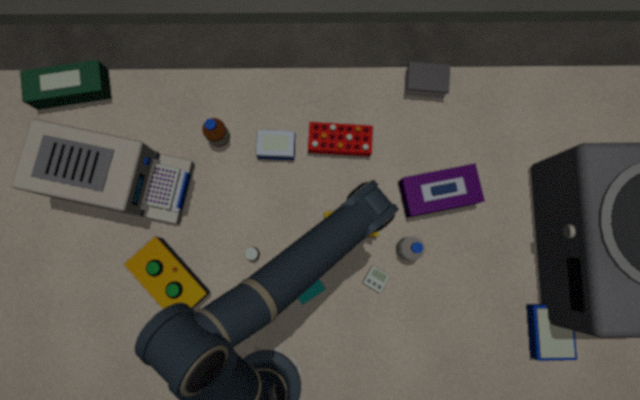

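The lip moved about 69 mm and now sits flush in front of the apron. It was still there after I backed off. The arm covers the start box in the top view, but the scene view shows both caps clear. I'll lower to just above the caps and check alignment.

```bash
python3 - <<'E'
from h import *
move_l([BC[0],BC[1],.098],None,feed=.1)
s=sense();print(s['time_s'],s['position'],s['finger_gap'],s['wrist_force'])
p,d=camera("scene");p=p[:,:,::-1];cv2.imwrite("pics/c3.png",cv2.resize(p[140:240,200:330],None,fx=6,fy=6,interpolation=cv2.INTER_CUBIC))
E
```

```text
11.8667 [ 0.48190208 -0.26334433  0.09857999] 0.04597753416244186 [ 0.3972185  -0.76232017  0.05915031]
```

View pics/c3.png

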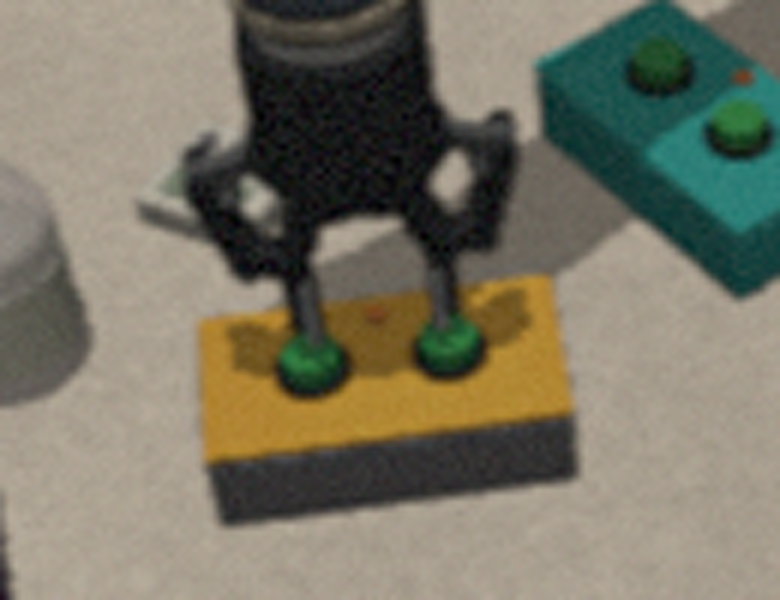

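The left fingertip is at crop (315,345) over the cap at (313,362). The right one is at (443,325) over the cap at (450,345), so the spacing is a few mm narrow. I'll widen it to 50 mm and press.

```bash
python3 - <<'E'
from h import *
command_gripper(.050)
f0=sense()['wrist_force'][2]
xy=[BC[0],BC[1]]
r=move_l([*xy,.066],None,feed=.03,until_force=20)
s=sense();z=s['position'][2];print(r,s['time_s'],z,s['wrist_force'],s['finger_gap'])
zc=z
for i in range(16):
    f=sense()['wrist_force'][2]-f0
    if f>24: break
    zc-=.0005; move_l([*xy,zc],None,feed=.02); 
    s=sense();print(round(zc,4),s['position'][2].round(4),s['wrist_force'].round(1),round(s['time_s'],2))
t0=sense()['time_s']
p,d=camera("scene");p=p[:,:,::-1];cv2.imwrite("pics/c4.png",cv2.resize(p[140:240,200:330],None,fx=6,fy=6,interpolation=cv2.INTER_CUBIC))
for i in range(4):
    sleep(.3);s=sense();print(s['position'].round(4),s['wrist_force'].round(1),s['ft_torque'].round(2),round(s['time_s']-t0,2))
E
```

```text
True 12.8583 0.07815255004175214 [-2.04894785  2.20523857  9.61827407] 0.05026320805870539
0.0777 0.0782 [-1.3  1.6  9.7] 13.11
0.0772 0.078 [-2.7  2.8 12.7] 13.36
0.0767 0.0779 [-3.7  3.4 16.6] 13.61
0.0762 0.0779 [-4.   4.5 21.1] 13.86
0.0757 0.0778 [-5.7  6.3 25. ] 14.11
[ 0.4816 -0.2632  0.0778] [-6.   5.5 25.3] [1.   1.23 0.01] 0.35
[ 0.4816 -0.2632  0.0778] [-5.8  5.7 23.9] [1.01 1.21 0.02] 0.65
[ 0.4816 -0.2632  0.0778] [-5.6  5.2 24.2] [1.02 1.25 0.04] 0.95
[ 0.4816 -0.2632  0.0778] [-4.4  5.4 24. ] [1.03 1.29 0.01] 1.25
```

View pics/c4.png

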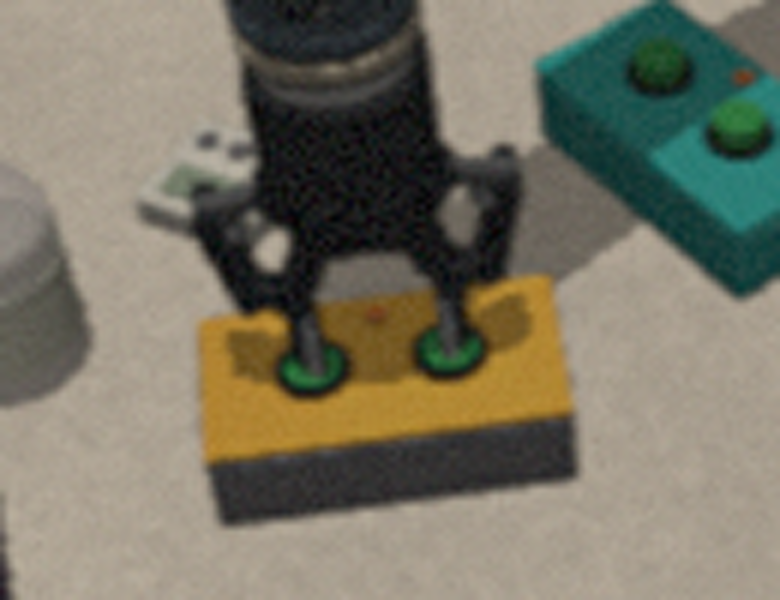

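Both caps are fully down: the stop is stiff at z = 0.0778 with 24 N total, and the moments show the load is about evenly shared. The box hasn't shifted. I'll keep holding, then release straight up.

```bash
python3 - <<'E'
from h import *
sleep(2.4);s=sense();print(s['time_s'],s['position'].round(4),s['wrist_force'].round(1))
P=s['position']
move_l([P[0],P[1],.12],None,feed=.1)
move_l([P[0],P[1],.22],None,feed=.2)
s=sense();print(s['time_s'],s['wrist_force'].round(1))
p,d=camera("scene");np.savez("scene5.npz",p=p,d=d)
cv2.imwrite("pics/scene5.png",p[:,:,::-1]);B=(225,180,305,230)
for z in(np.load("scene0.npz"),np.load("scene5.npz")):
    p,d=z['p'],z['d']
    for s_,c,m in blobs(p,(40,80,40),(85,255,255),B): print(s_[4],c.round(1),pt("scene",d,*c).round(4))
    for s_,c,m in blobs(p,(15,120,80),(35,255,255),B,100):print("y",s_,c.round(1))
    for s_,c,m in blobs(p,(100,120,30),(125,255,255),(430,170,480,240)):print("lip",c.round(1))
E
```

```text
17.7583 [ 0.4816 -0.2632  0.0778] [-5.7  6.1 25.3]
19.0 [ 0.   0.5 -0.7]
73 [274.4 196.6] [ 0.4848 -0.2321  0.0624]
76 [251.5 199.6] [ 0.4882 -0.2916  0.0632]
y [ 233  186   62   31 1244] [263.1 201.6]
lip [436.3 203.3]
77 [274.4 196.4] [ 0.484  -0.232   0.0624]
76 [251.4 199.5] [ 0.4869 -0.2918  0.0623]
y [ 233  186   62   32 1233] [263.2 201.7]
lip [464.1 205. ]
```

View pics/scene5.png

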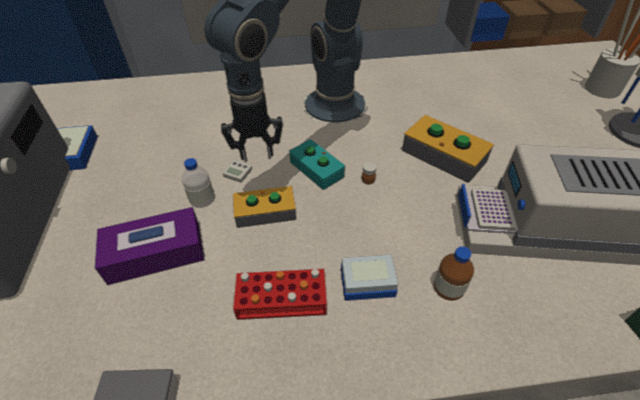

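The start box is unmoved, both caps are back up (251,199 and 274,196), and the lip is home at (464,205). Handing in.

```bash
python3 -c "
from rig import *
finish_job()"
```

```text
the job is handed in; nothing more can be done
```

I pushed the tray fully home by its blue lip, then pressed, held and released both green buttons of the smaller yellow start box. I handed the job in after about 19 s of robot time.

- **Tray:** It moved about 69 mm to a hard stop. A second push stopped at the same place, and both cameras still showed it home after I backed off (68–70 mm of travel).
- **Buttons:** Both were held at their stops with about 24–25 N in total for about 3.6 s, the load about evenly shared. I then let go straight up, and both caps came back to their original height.
- **Bench:** The start box appears within 0.2 px of where it started, and the other things look unmoved. The gripper ended clear of everything, with the wrist force near zero.
- **Disagreements:** The two cameras differed by about 5–7 mm in x on the start box and its buttons, so I used the mean; the press still landed on both caps. I widened the finger opening from 46 to 50 mm after a close-up showed the tips slightly narrow. There was also about 8 N of sideways force during the hold, but the box did not move.

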